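# Sweep the old heel lifts into the scrap pan

### The arm

A 6-joint arm with a two-finger parallel gripper is mounted at the origin on the work surface. World frame = base frame: x ahead of the robot, y to its left, z up, the work surface at z = 0. Lengths are in m, angles in rad, forces in N, time in s.
With the tool pointing down it reaches from about 0.3 to 0.775 m from the base axis. Payload 14.6 kg.
Tool frame: the origin (TCP) lies midway between the tips of the shut fingers; the grasp point (between the pads) lies 19 mm behind it (ctrl.tcp_to_grasp is the distance from the TCP to the grasp point, in m); x points along the fingers, y is the direction in which the jaws open and shut, and the axes are right-handed (so a half turn about x gives the same grasp; the last joint's range is limited). The gripper opens to 94 mm and grips with 3 to 60 N. Pads are 16 mm wide; open, the fingers measure 119 mm over their backs; the gripper's body (75 mm by 177 mm) begins 78 mm behind the grasp point.
Start: joints at [1.065, 0.3, 1.521, -0, 1.321, -0.067], TCP at [0.234, 0.498, 0.205] pointing down, gripper open.
Joint ranges: [-3.03, 3.03], [-0.79, 2.21], [0.23, 2.52], [-1.04, 4.18], [0, 3.07], [-2.55, 2.55]. Speed limits (rad/s): [2.22, 2.22, 2.57, 3.14, 3.14, 3.14].

### API

Orientations are given as [roll, pitch, yaw] about the fixed x, y, z axes, in that order (R = Rz(yaw) Ry(pitch) Rx(roll)).
In Python, from station import ctrl gives the robot as it stands.
- The arm moves only by the tool jog_arm, never from a script. Its argument "rows" is one flat list of numbers, 7 for each row, row after row: the shift along the world's x, y, z in m, then the turn, a rotation vector about the world's x, y, z in degrees, then the closure, from 0 (fully open) to 1 (shut). A call has 1 to 8 rows; each row shifts and turns the commanded pose from where the row before left it; what a row does not reach is not made up. A row lasts 1/12 s, in which the tool goes at most 41.7 mm and 7.16 degrees, less where a joint would pass 70% of its speed; a pose out of reach is approached as far as the arm can. A call with a gripper value outside its range is refused whole. The fingers move at their own pace and stop on an object; "squeeze" is the grip in N (left out, the last holds). Time passes only in rows, so rows that do not move let the fingers close. It gives the time, the measured TCP pose, the force and the opening at its end, in the units of the state.
- ctrl.get_obs(): the state, without advancing time (a new reading comes with each control period).
- ctrl.camera(name): name is "side" or "top" or "wrist"; returns (picture, depth): 400x640x3 uint8, red, green, blue; 400x640 float32, m along the optical axis (not along the pixel's ray), 0 where there is no reading.
- ctrl.camera_model(name): a dict with "K" (3x3 intrinsics, pixels), "extrinsics" (4x4, takes a point from camera to world coordinates). Camera axes: x right, y down, z forward; pixel columns grow to the right and rows downward; lengths in m; the calibration is good to about 2 mm. The wrist camera is an equidistant fisheye: a pixel r from the principal point sees the ray r / f radians off the axis. A picture is of the moment at which its call begins: read the wrist's pose just before it. camera_model takes no time and is no camera call; for the wrist camera it gives the pose at the moment of the call.
- ctrl.hand_in(): hands the job in, once; it reports no verdict.
The state is a dict: "time_s": time; "qpos": joint angles; "joint_vel": joint speeds; "tau": joint torques, N m; "ee_pos": TCP position; "eef_rot": TCP orientation; "force": force on the tool from outside, world axes, zero at the start; "moment": the same for the moment, N m; "grip_width": finger opening in m.
Only numpy, scipy, OpenCV 4.12 (cv2) and the standard library are available. Lean on these libraries where they do the work, as an engineer would, in place of code of your own. Each camera call takes 0.05 s, during which the arm holds its last target.

### The job

Three old heel lifts lie loose on the shoemaker's bench: sweep them along the bench top with the fingers, over the bevelled lip and right into the scrap pan, so that each lies wholly inside it. Only push them: do not grip them, and do not lift them off the bench. Leave the tools and everything else on the bench where they are, nothing knocked over.

Things in the scene. Friction and masses are not known exactly. Their poses are not given: they have to be found in the camera images.
- heel_a_mid (a point): old heel lift lying loose and flat: a D-shaped slab 54 mm long (straight breast edge at its -x end, round back at +x), 50 mm wide, 13 mm thick, about 35 g, black rubber below and brown leather above with nail ends; this point is its middle, 6.5 mm above its underside, z up
- heel_b_mid (a point): old heel lift lying loose and flat: a D-shaped slab 54 mm long (straight breast edge at its -x end, round back at +x), 50 mm wide, 13 mm thick, about 35 g, black rubber below and brown leather above with nail ends; this point is its middle, 6.5 mm above its underside, z up
- heel_c_mid (a point): old heel lift lying loose and flat: a D-shaped slab 46 mm long (straight breast edge at its -x end, round back at +x), 42 mm wide, 13 mm thick, about 35 g, black rubber below and brown leather above with nail ends; this point is its middle, 6.5 mm above its underside, z up; a little smaller than the other two
- pan: scrap pan of sheet steel like a broad dustpan, screwed fast to the bench: origin on the bench at the middle of its underside, its own -x points out of the open mouth, y runs across it. Floor 2 mm thick from x = -80 to +90 mm, inside width 240 mm, open at the top and front; back wall at x = +88 mm, 45 mm high
- pan_mouth (a point): middle of the pan's mouth, on the inner edge of its lip, 2 mm above the bench (x = -80 mm of the pan, same axes). The bevelled lip slopes from bench level 22 mm in front of it up to it. Side walls 120 mm to either side, 2 mm thick: 45 mm high from 50 mm behind this point to the back wall, sloping down to 12 mm high at 18 mm in front of it
- bobbin: bystander among the heel lifts: cream thread bobbin standing upright, 28 mm in diameter, 45 mm high; origin at the centre of its foot
- tack_tin: bystander: round closed tin, 62 mm in diameter, 25 mm high; origin at the centre of its underside
- hammer: bystander: shoemaker's hammer lying along its own x, handle end at x = -160 mm, iron head at x = +125 mm (30 mm thick along x, reaching from y = -54 to +85 mm), up to 40 mm high; origin on the bench
- pincers: bystander: iron lasting pincers lying flat along their own x, jaws at x = +87 mm, handle ends at x = -131 mm, 65 mm wide, 18 mm high; origin on the bench
- last: bystander: wooden shoe last standing on its sole, 255 mm long along its own x (toe at +x = 130 mm), 82 mm wide, 104 mm high; origin on the bench
- awl: bystander: awl lying along its own x from -80 mm (turned wooden handle, 32 mm thick) to +78 mm (steel point); origin on the bench
- ink_bottle: bystander: dark edge-ink bottle standing upright, 44 mm in diameter, 76 mm high with its cap; origin at the centre of its underside

How it is judged:
At the end, for the whole second after the job is handed in: each heel lift is at rest in the pan, its middle at least 22 mm behind the inner edge of the bevelled lip and between the walls, under 45 mm high; every bystander is within 25 mm of where it stood and none is knocked over (x of heel_a_mid in the frame of pan between -0.058 and 0.088 m and y of heel_a_mid in the frame of pan between -0.12 and 0.12 m and height (world z) of each of heel_a_mid, heel_b_mid, heel_c_mid below 0.045 m and linear speed of each of heel_a, heel_b, heel_c below 0.02 m/s and x of heel_b_mid in the frame of pan between -0.058 and 0.088 m and y of heel_b_mid in the frame of pan between -0.12 and 0.12 m and x of heel_c_mid in the frame of pan between -0.058 and 0.088 m and y of heel_c_mid in the frame of pan between -0.12 and 0.12 m and not (distance of any of bobbin, tack_tin, hammer, pincers, last, awl, ink_bottle from where it was at the start of the episode above 0.025 m) and not (angle between any of bobbin, ink_bottle, last, tack_tin's own z axis and vertical above 0.5 rad)); the robot touches nothing.
It fails at once if a heel lift is lifted off the bench (its middle over 30 mm high outside the pan, or over 45 mm anywhere) (height (world z) of any of heel_a_mid, heel_b_mid, heel_c_mid above 0.045 m or ((x of heel_a_mid in the frame of pan below -0.1 m or x of heel_a_mid in the frame of pan above 0.1 m or y of heel_a_mid in the frame of pan below -0.125 m or y of heel_a_mid in the frame of pan above 0.125 m) and height (world z) of heel_a_mid above 0.03 m) or ((x of heel_b_mid in the frame of pan below -0.1 m or x of heel_b_mid in the frame of pan above 0.1 m or y of heel_b_mid in the frame of pan below -0.125 m or y of heel_b_mid in the frame of pan above 0.125 m) and height (world z) of heel_b_mid above 0.03 m) or ((x of heel_c_mid in the frame of pan below -0.1 m or x of heel_c_mid in the frame of pan above 0.1 m or y of heel_c_mid in the frame of pan below -0.125 m or y of heel_c_mid in the frame of pan above 0.125 m) and height (world z) of heel_c_mid above 0.03 m)).
It fails at once if a heel lift is gripped or squeezed by the fingers (over 30 N) (contact force between the fingers and heel_a above 30 N or contact force between the fingers and heel_b above 30 N or contact force between the fingers and heel_c above 30 N).
It fails at once if a bystander is shifted by more than 25 mm (distance of any of bobbin, tack_tin, hammer, pincers, last, awl, ink_bottle from where it was at the start of the episode above 0.025 m).
It fails at once if the bobbin, bottle, last or tin is knocked over (angle between any of bobbin, ink_bottle, last, tack_tin's own z axis and vertical above 0.5 rad).
It also fails if it takes over 67 s, if anything falls off the work surface, if the arm or the gripper's body presses on something with over 40 N, if the wrist force passes 120 N, or if a joint passes its speed limit or range.

## Working session

There is one attempt and no reset: what is moved stays moved. The work goes in short steps, Python scripts to look and compute and a tool call to move; the robot and the scene stay as the last step left them, time stands still between calls to the robot, and variables do not carry over. Pictures are saved under pics/ and viewed, and the job is handed in when it is done.

Besides the shell and the picture viewer there is one more tool, called after ">>>" by a JSON object that holds its "method" and its "body". jog_arm: Moves the arm, as the interface text tells. Its arguments: {"type":"object","properties":{"rows":{"type":"array"},"squeeze":{"type":"number"}},"required":["rows"]}

```bash
mkdir -p pics; ls; python3 - <<'E'
from station import ctrl
import cv2,numpy as np
for n in ("top","side"):
    p,d=ctrl.camera(n); cv2.imwrite(f"pics/{n}0.png",p[:,:,::-1]); np.savez(f"{n}0.npz",p=p,d=d)
    m=ctrl.camera_model(n); print(n,np.round(m["K"],1).tolist(),np.round(m["extrinsics"],3).tolist())
o=ctrl.get_obs(); print({k:np.round(v,3).tolist() for k,v in o.items()})
E
```

```text
pics
top [[486.0, 0.0, 308.9], [0.0, 486.0, 201.5], [0.0, 0.0, 1.0]] [[-0.01, -0.992, 0.127, 0.407], [-1.0, 0.012, 0.008, -0.077], [-0.009, -0.126, -0.992, 1.302], [0.0, 0.0, 0.0, 1.0]]
side [[384.0, 0.0, 323.2], [0.0, 384.0, 201.0], [0.0, 0.0, 1.0]] [[-0.986, -0.091, 0.142, 0.475], [-0.169, 0.527, -0.833, 0.591], [0.001, -0.845, -0.535, 0.475], [0.0, 0.0, 0.0, 1.0]]
{'time_s': 0.1, 'qpos': [1.065, 0.3, 1.522, -0.0, 1.321, -0.067], 'joint_vel': [0.0, -0.001, -0.003, 0.0, -0.0, -0.002], 'tau': [0.002, -53.264, -35.328, 0.071, 0.023, -0.0], 'ee_pos': [0.234, 0.498, 0.205], 'eef_rot': [-1.623, 1.57, -2.061], 'force': [-0.552, 0.941, -0.117], 'moment': [-0.041, -0.067, -0.034], 'grip_width': 0.094}
```

View pics/top0.png

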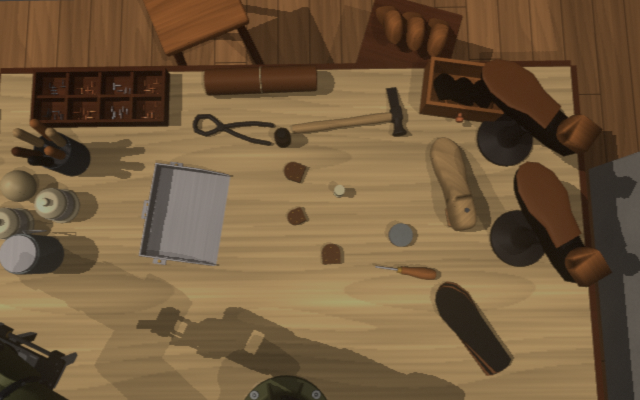

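View pics/side0.png

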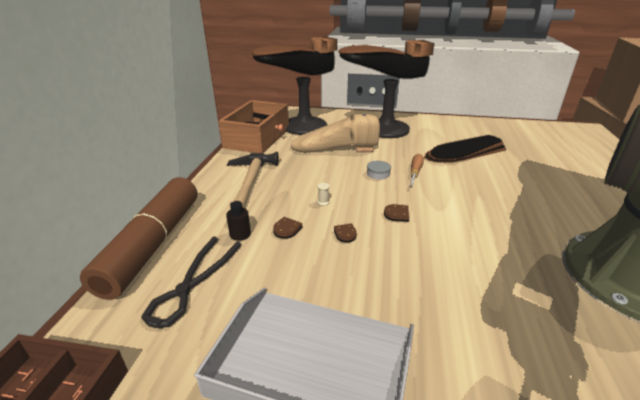

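```bash
cat > h.py <<'E'
import numpy as np,cv2
from station import ctrl
def ray(n,uv,z):
    m=ctrl.camera_model(n);K=m["K"];E=np.array(m["extrinsics"])
    uv=np.atleast_2d(np.array(uv,float))
    d=np.c_[(uv[:,0]-K[0][2])/K[0][0],(uv[:,1]-K[1][2])/K[1][1],np.ones(len(uv))]@E[:3,:3].T
    t=(z-E[2,3])/d[:,2]
    return E[:3,3]+d*t[:,None]
def heels(p,box=(225,150,380,280)):
    hsv=cv2.cvtColor(p,cv2.COLOR_RGB2HSV);x0,y0,x1,y1=box
    m=((hsv[...,2]<120)).astype(np.uint8); k=np.zeros_like(m);k[y0:y1,x0:x1]=m[y0:y1,x0:x1]
    n,l,s,c=cv2.connectedComponentsWithStats(k)
    for i in range(1,n):
        if s[i,4]>60:
            ys,xs=np.where(l==i);w=ray("top",np.c_[xs,ys],0.013)
            cv=np.cov(w[:,:2].T)
            print(s[i].tolist(),np.round(c[i],1),"ctr",np.round(w.mean(0),3),"min",np.round(w.min(0)[:2],3),"max",np.round(w.max(0)[:2],3))
E
python3 - <<'E'
from h import *
p=np.load("top0.npz")["p"]; heels(p)
cv2.imwrite("pics/crop0.png",cv2.resize(p[120:290,130:450,::-1],None,fx=2.5,fy=2.5,interpolation=cv2.INTER_CUBIC))
cv2.imwrite("pics/crop1.png",cv2.resize(p[150:280,270:350,::-1],None,fx=4.5,fy=4.5,interpolation=cv2.INTER_CUBIC))
E
```

```text
[283, 162, 27, 21, 398] [295.4 171.6] ctr [ 0.653 -0.031  0.013] min [ 0.624 -0.068] max [0.679 0.002]
[336, 188, 20, 10, 117] [347.8 192.8] ctr [ 0.593 -0.171  0.013] min [ 0.582 -0.19 ] max [ 0.606 -0.139]
[287, 207, 22, 18, 298] [297.3 216.1] ctr [ 0.532 -0.035  0.013] min [ 0.511 -0.064] max [ 0.557 -0.008]
[321, 244, 23, 21, 414] [332.1 254.1] ctr [ 0.43  -0.126  0.013] min [ 0.405 -0.155] max [ 0.457 -0.097]
```

View pics/crop0.png

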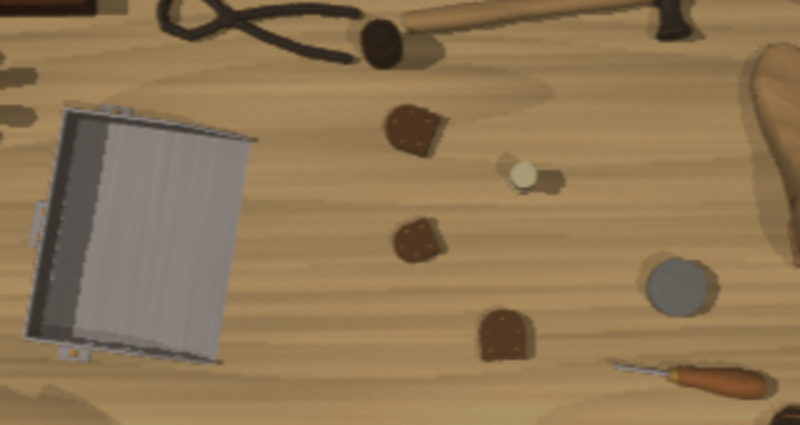

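View pics/crop1.png

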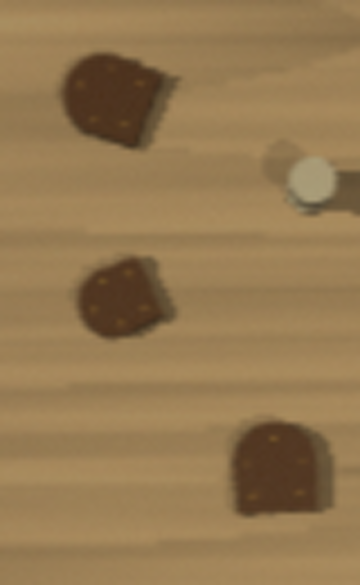

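```bash
python3 - <<'E'
from h import *
from scipy.spatial.transform import Rotation as R
c=lambda a:np.array(a)/2.5+[130,120]
def pr(n,a,z): print(n,np.round(ray("top",c(a),z)[:,:2],3).tolist())
pr("mouth wall tips(z.012)",[(256,140),(221,361)],.012)
pr("mouth floor",[(249,143),(217,358)],.002)
pr("back wall top",[(66,108),(26,338)],.045)
f=lambda a,o=(270,150):np.array(a)/4.5+o
print("A breast",np.round(ray("top",f([(167,75),(140,148)]),.013)[:,:2],3))
print("C breast",np.round(ray("top",f([(145,258),(172,318)]),.013)[:,:2],3))
print("B",np.round(ray("top",f([(236,515),(318,511),(276,421)]),.013)[:,:2],3))
print("bobbin top",np.round(ray("top",f([(312,180)]),.045)[:,:2],3))
pr("tin",[(678,287)],.025); pr("awl tip",[(612,364)],.003)
pr("bottle top, pincer end",[(380,42),(350,60)],.07)
o=ctrl.get_obs();print(o["eef_rot"]);print(np.round(R.from_euler("xyz",o["eef_rot"]).as_matrix(),3))
E
```

```text
mouth wall tips(z.012) [[0.643, 0.139], [0.407, 0.174]]
mouth floor [[0.641, 0.148], [0.41, 0.18]]
back wall top [[0.674, 0.335], [0.432, 0.369]]
A breast [[ 0.666 -0.063]
 [ 0.622 -0.046]]
C breast [[ 0.555 -0.049]
 [ 0.52  -0.064]]
B [[ 0.404 -0.101]
 [ 0.406 -0.149]
 [ 0.458 -0.125]]
bobbin top [[ 0.596 -0.147]]
tin [[0.479, -0.308]]
awl tip [[0.399, -0.239]]
bottle top, pincer end [[0.734, 0.001], [0.715, 0.032]]
[-1.62250735  1.56982161 -2.06133422]
[[-0.     0.425  0.905]
 [-0.001  0.905 -0.425]
 [-1.    -0.001 -0.   ]]
```

>>> {"method": "jog_arm", "body": {"rows": [0.0167,-0.0242,-0.0035,0,0,-3.6,0.75,0.0167,-0.0242,-0.0035,0,0,-3.6,0.75,0.0167,-0.0242,-0.0035,0,0,-3.6,0.75,0.0167,-0.0242,-0.0035,0,0,-3.6,0.75,0.0167,-0.0242,-0.0035,0,0,-3.6,0.75,0.0167,-0.0242,-0.0035,0,0,-3.6,0.75,0.0167,-0.0242,-0.0035,0,0,-3.6,0.75,0.0167,-0.0242,-0.0035,0,0,-3.6,0.75]}}

```text
time_s: 0.77
ee_pos: [0.3677, 0.3029, 0.1771]
eef_rot: [-1.612, 1.57, -2.557]
force: [0.3, -0.1, -0.3]
grip_width: 0.044
```

>>> {"method": "jog_arm", "body": {"rows": [0.0167,-0.0242,-0.0035,0,0,-3.6,0.75,0.0167,-0.0242,-0.0035,0,0,-3.6,0.75,0.0167,-0.0242,-0.0035,0,0,-3.6,0.75,0.0167,-0.0242,-0.0035,0,0,-3.6,0.75,0.0167,-0.0242,-0.0035,0,0,-3.6,0.75,0.0167,-0.0242,-0.0035,0,0,-3.6,0.75,0.0167,-0.0242,-0.0035,0,0,-3.6,0.75,0.0167,-0.0242,-0.0035,0,0,-3.6,0.75]}}

```text
time_s: 1.43
ee_pos: [0.5014, 0.1093, 0.1491]
eef_rot: [-1.588, 1.57, -3.035]
force: [0.5, 1.4, -0.7]
grip_width: 0.0234
```

>>> {"method": "jog_arm", "body": {"rows": [0.0167,-0.0242,-0.0035,0,0,-3.6,0.75,0.0167,-0.0242,-0.0035,0,0,-3.6,0.75,0.0167,-0.0242,-0.0035,0,0,-3.6,0.75,0.0167,-0.0242,-0.0035,0,0,-3.6,0.75,0.0167,-0.0242,-0.0035,0,0,-3.6,0.75,0.0167,-0.0242,-0.0035,0,0,-3.6,0.75,0.0167,-0.0242,-0.0035,0,0,-3.6,0.75,0.0167,-0.0242,-0.0035,0,0,-3.6,0.75]}}

```text
time_s: 2.1
ee_pos: [0.6349, -0.0842, 0.1208]
eef_rot: [-1.402, 1.57, 2.931]
force: [0.4, 1.0, -0.3]
grip_width: 0.0237
```

```bash
cat >> h.py <<'E'
from scipy.spatial.transform import Rotation as R
def look(name,box=None,fx=2.5,cam="top"):
    o=ctrl.get_obs();M=R.from_euler("xyz",o["eef_rot"]).as_matrix()
    print("t",round(o["time_s"],2),"tcp",np.round(o["ee_pos"],4),"yaw",round(float(np.degrees(np.arctan2(M[1,1],M[0,1]))),1),"tilt",np.round(M[:,0],3),"w",round(o["grip_width"],4),"F",np.round(o["force"],1))
    p,d=ctrl.camera(cam)
    x0,y0,x1,y1=box or (130,120,450,290)
    cv2.imwrite(f"pics/{name}.png",cv2.resize(p[y0:y1,x0:x1,::-1],None,fx=fx,fy=fx,interpolation=cv2.INTER_CUBIC)); return p,d
E
python3 -c "
from h import *
look('a1')
p,d=look('a1s',(150,120,500,400),2,'side')"
```

```text
t 2.1 tcp [ 0.6349 -0.0842  0.1208] yaw -21.7 tilt [-0.001  0.    -1.   ] w 0.0237 F [ 0.4  1.  -0.3]
t 2.15 tcp [ 0.6364 -0.0882  0.1199] yaw -22.2 tilt [-0.001 -0.001 -1.   ] w 0.0237 F [ 3.5 -3.1 -0.9]
```

View pics/a1.png

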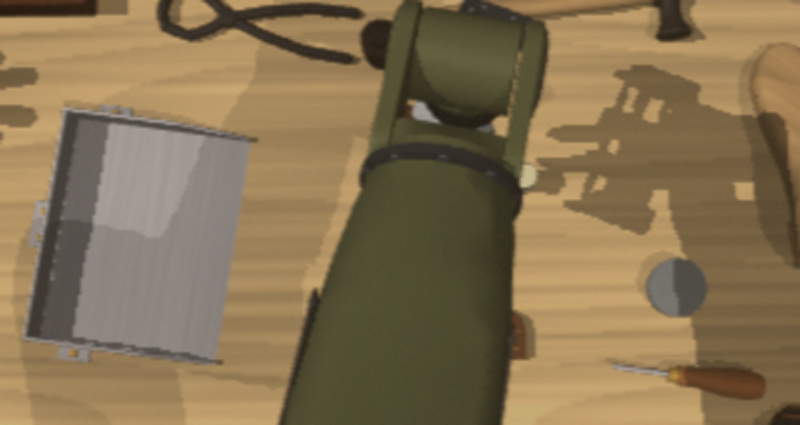

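View pics/a1s.png

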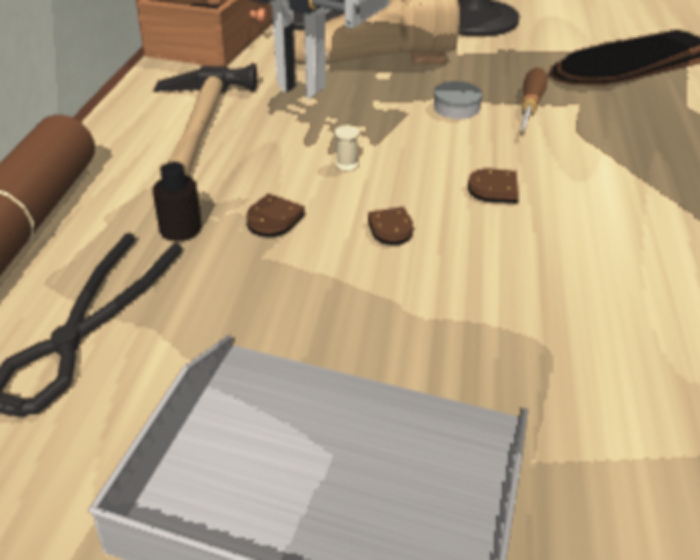

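>>> {"method": "jog_arm", "body": {"rows": [0.008,-0.003,-0.005,0,0,6,0.75,0.007,-0.003,-0.005,0,0,6,0.75,0.007,-0.003,-0.005,0,0,6,0.75,0.007,-0.003,-0.01,0,0,6,0.75,0,0,-0.02,0,0,6,0.75,0,0,-0.02,0,0,6,0.75,0,0,-0.02,0,0,0,0.75,0,0,-0.01,0,0,0,0.75]}}

```text
time_s: 2.87
ee_pos: [0.6621, -0.0941, 0.0236]
eef_rot: [-2.038, 1.567, 2.928]
force: [-0.7, -0.4, -0.1]
grip_width: 0.0233
```

```bash
python3 -c "
from h import *
p,d=look('a2s',(150,120,500,400),2,'side')
look('a2s',(150,120,500,400),2,'side')
print(ray('side',[(150+153/2,120+245/2),(150+183/2,120+250/2)],.01), ray('side',[(150+180/2,120+236/2)],0))"
```

```text
t 2.87 tcp [ 0.6621 -0.0941  0.0236] yaw 14.5 tilt [-0.004  0.001 -1.   ] w 0.0233 F [-0.7 -0.4 -0.1]
t 2.92 tcp [ 0.6617 -0.0941  0.0226] yaw 14.5 tilt [-0.005  0.001 -1.   ] w 0.0235 F [ 0.1 -0.3 -1.4]
[[0.75751926 0.04541708 0.01      ]
 [0.72626194 0.04781743 0.01      ]] [[0.7423357  0.01539765 0.        ]]
```

View pics/a2s.png

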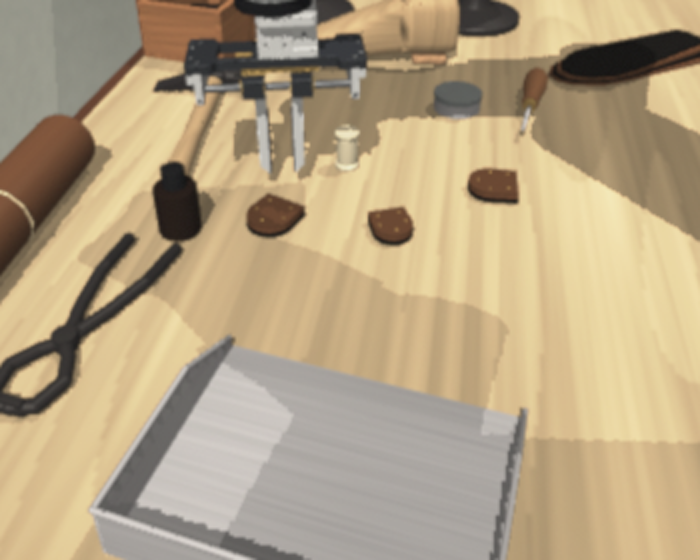

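>>> {"method": "jog_arm", "body": {"rows": [0,0,-0.01,0,0,0,0.75,0,0,-0.007,0,0,0,0.75,0,0,0,0,0,0,0.75]}}

```text
time_s: 3.22
ee_pos: [0.663, -0.0948, 0.0084]
eef_rot: [-1.988, 1.57, 2.976]
force: [-0.4, 0.0, 0.4]
grip_width: 0.024
```

>>> {"method": "jog_arm", "body": {"rows": [-0.0025,0.0097,-0.0025,0,0,0,0.75,-0.0025,0.0097,0,0,0,0,0.75,-0.0025,0.0097,0,0,0,0,0.75,-0.0025,0.0097,0,0,0,0,0.75,-0.0025,0.0097,0,0,0,0,0.75,-0.0025,0.0097,0,0,0,0,0.75,-0.0025,0.0097,0,0,0,0,0.75,-0.0025,0.0097,0,0,0,0,0.75]}}

```text
time_s: 3.88
ee_pos: [0.6433, -0.0162, 0.0071]
eef_rot: [1.192, 1.571, -0.126]
force: [-0.2, 0.4, -0.5]
grip_width: 0.0234
```

```bash
python3 -c "
from h import *
look('a3s',(150,120,500,400),2,'side')"
```

```text
t 3.88 tcp [ 0.6433 -0.0162  0.0071] yaw 14.5 tilt [ 0. -0. -1.] w 0.0234 F [-0.2  0.4 -0.5]
```

View pics/a3s.png

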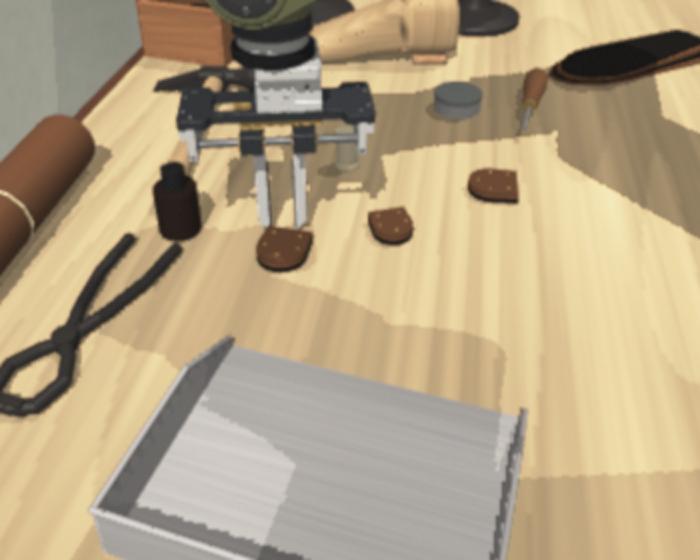

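>>> {"method": "jog_arm", "body": {"rows": [-0.003,0.0117,0,0,0,0,0.75,-0.003,0.0117,0,0,0,0,0.75,-0.003,0.0117,0,0,0,0,0.75,-0.003,0.0117,0,0,0,0,0.75,-0.003,0.0117,0,0,0,0,0.75,-0.003,0.0117,0,0,0,0,0.75,-0.003,0.0117,0,0,0,0,0.75,-0.003,0.0117,0,0,0,0,0.75]}}

```text
time_s: 4.6
ee_pos: [0.6191, 0.0775, 0.007]
eef_rot: [-2.159, 1.571, 2.806]
force: [0.5, -0.1, -0.4]
grip_width: 0.0236
```

```bash
python3 -c "
from h import *
look('a4s',(150,120,500,400),2,'side')"
```

```text
t 4.6 tcp [0.6191 0.0775 0.007 ] yaw 14.5 tilt [-0.  0. -1.] w 0.0236 F [ 0.5 -0.1 -0.4]
```

View pics/a4s.png

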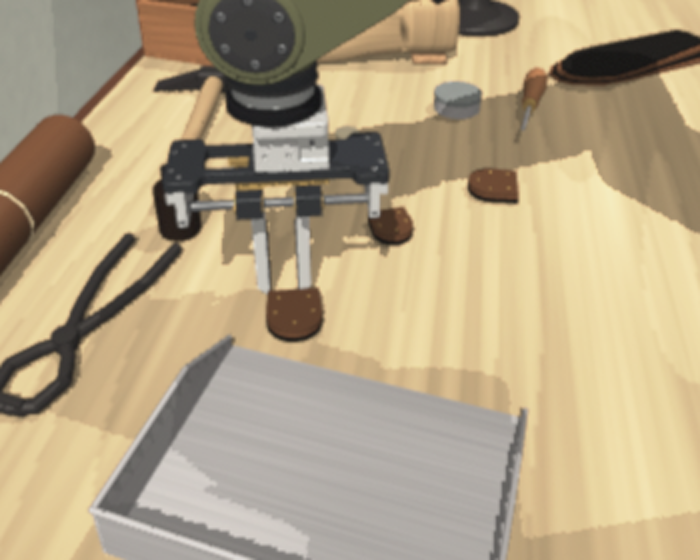

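>>> {"method": "jog_arm", "body": {"rows": [-0.003,0.0117,0,0,0,0,0.75,-0.003,0.0117,0,0,0,0,0.75,-0.003,0.0117,0,0,0,0,0.75,-0.003,0.0117,0,0,0,0,0.75,-0.003,0.0117,0,0,0,0,0.75,-0.003,0.0117,0,0,0,0,0.75,-0.003,0.0117,0,0,0,0,0.75,-0.003,0.0117,0,0,0,0,0.75]}}

```text
time_s: 5.32
ee_pos: [0.5951, 0.1711, 0.007]
eef_rot: [1.85, 1.571, 0.532]
force: [-0.6, -0.2, 0.4]
grip_width: 0.0236
```

```bash
python3 -c "
from h import *
look('a5s',(150,120,500,400),2,'side')"
```

```text
t 5.32 tcp [0.5951 0.1711 0.007 ] yaw 14.5 tilt [ 0.  0. -1.] w 0.0236 F [-0.6 -0.2  0.4]
```

View pics/a5s.png

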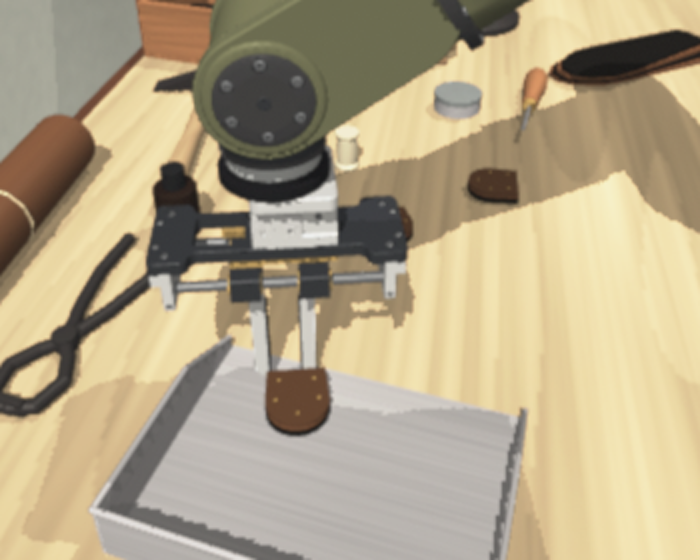

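>>> {"method": "jog_arm", "body": {"rows": [0,0.012,0,0,0,0,0.75,0,0.012,0,0,0,0,0.75,0,0.012,0,0,0,0,0.75,0,0.012,0,0,0,0,0.75,0,0.012,0,0,0,0,0.75,0,0.006,0,0,0,0,0.75,0,-0.015,0,0,0,0,0.75,0,-0.015,0.02,0,0,0,0.75]}}

```text
time_s: 6.03
ee_pos: [0.5934, 0.2056, 0.0234]
eef_rot: [-1.54, 1.565, -2.857]
force: [-0.5, -0.6, 0.0]
grip_width: 0.0234
```

```bash
python3 -c "
from h import *
look('a6s',(150,120,500,400),2,'side')"
```

```text
t 6.03 tcp [0.5934 0.2056 0.0234] yaw 14.6 tilt [-0.006 -0.002 -1.   ] w 0.0234 F [-0.5 -0.6  0. ]
```

View pics/a6s.png

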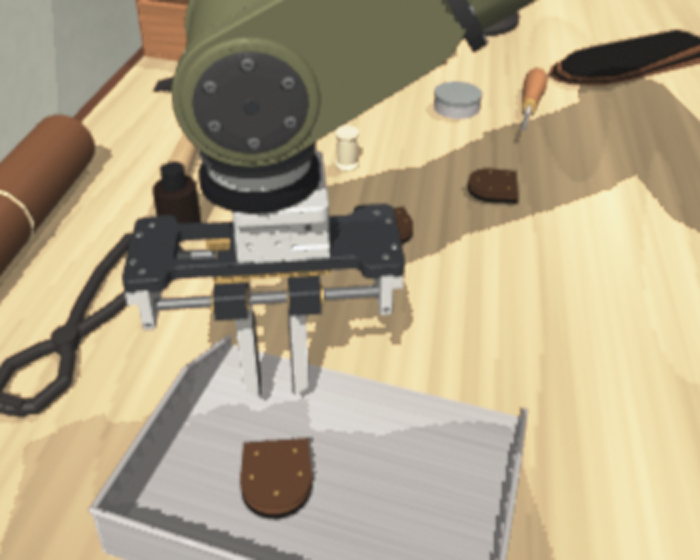

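>>> {"method": "jog_arm", "body": {"rows": [0,-0.02,0.03,0,0,0,0.75,-0.008,-0.04,0.03,0,0,-2,0.75,-0.01,-0.04,0,0,0,-2,0.75,-0.01,-0.04,0,0,0,-2,0.75,-0.01,-0.04,0,0,0,-2,0.75,-0.01,-0.04,0,0,0,-2,0.75,-0.01,-0.04,0,0,0,-2,0.75,0,-0.04,-0.01,0,0,0,0.75]}}

```text
time_s: 6.75
ee_pos: [0.5382, -0.0893, 0.0732]
eef_rot: [1.297, 1.568, -0.234]
force: [1.5, -0.3, 0.2]
grip_width: 0.0236
```

>>> {"method": "jog_arm", "body": {"rows": [0,0,-0.02,0,0,0,0.75,0,0,-0.02,0,0,0,0.75,0,0,-0.01,0,0,0,0.75,0,0,0,0,0,0,0.75]}}

```text
time_s: 7.08
ee_pos: [0.5377, -0.0871, 0.0197]
eef_rot: [-1.839, 1.567, 2.916]
force: [-0.8, 0.3, 0.0]
grip_width: 0.0237
```

```bash
python3 -c "
from h import *
look('c1s',(150,120,500,400),2,'side')"
```

```text
t 7.08 tcp [ 0.5377 -0.0871  0.0197] yaw 2.4 tilt [-0.003  0.001 -1.   ] w 0.0237 F [-0.8  0.3  0. ]
```

View pics/c1s.png

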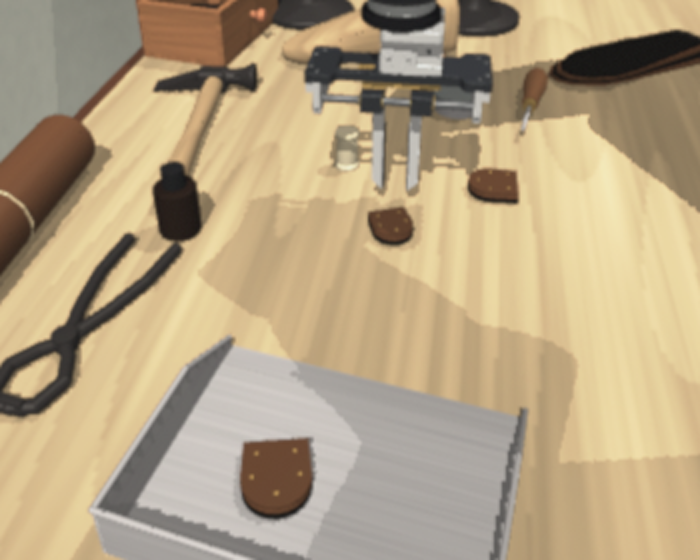

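>>> {"method": "jog_arm", "body": {"rows": [-0.002,0,-0.008,0,0,0,0.75,0,0,-0.005,0,0,0,0.75,0,0,0,0,0,0,0.75,-0.0004,0.01,0,0,0,0,0.75,-0.0004,0.01,0,0,0,0,0.75,-0.0004,0.01,0,0,0,0,0.75,-0.0004,0.01,0,0,0,0,0.75,-0.0004,0.01,0,0,0,0,0.75]}}

```text
time_s: 7.8
ee_pos: [0.5349, -0.0357, 0.0089]
eef_rot: [1.34, 1.57, -0.187]
force: [0.9, -0.5, 0.7]
grip_width: 0.0235
```

```bash
python3 -c "
from h import *
look('c2s',(150,120,500,400),2,'side')"
```

```text
t 7.8 tcp [ 0.5349 -0.0357  0.0089] yaw 2.5 tilt [ 0. -0. -1.] w 0.0235 F [ 0.9 -0.5  0.7]
```

View pics/c2s.png

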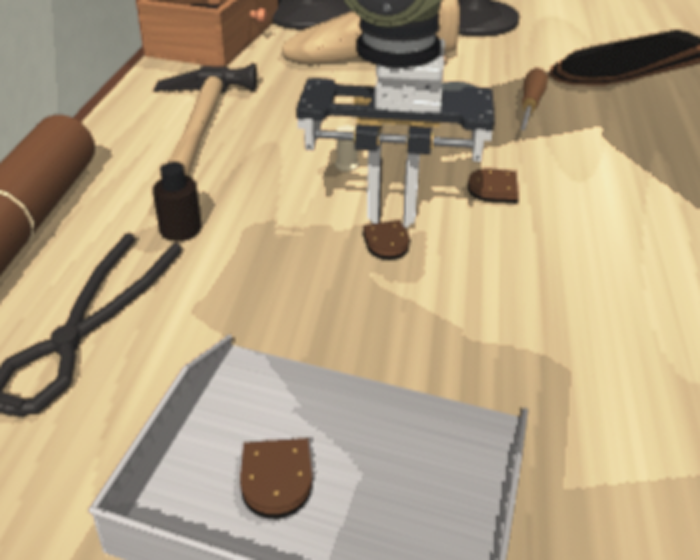

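>>> {"method": "jog_arm", "body": {"rows": [0.0005,0.012,-0.002,0,0,0,0.75,0.0005,0.012,0,0,0,0,0.75,0,0.012,0,0,0,0,0.75,0,0.012,0,0,0,0,0.75,0,0.012,0,0,0,0,0.75,0,0.012,0,0,0,0,0.75,0,0.012,0,0,0,0,0.75,0,0.012,0,0,0,0,0.75]}}

```text
time_s: 8.52
ee_pos: [0.5358, 0.0603, 0.0066]
eef_rot: [-2.105, 1.571, 2.651]
force: [0.5, 0.3, 0.8]
grip_width: 0.0234
```

```bash
python3 -c "
from h import *
look('c3s',(150,120,500,400),2,'side')"
```

```text
t 8.52 tcp [0.5358 0.0603 0.0066] yaw 2.5 tilt [-0.  0. -1.] w 0.0234 F [0.5 0.3 0.8]
```

View pics/c3s.png

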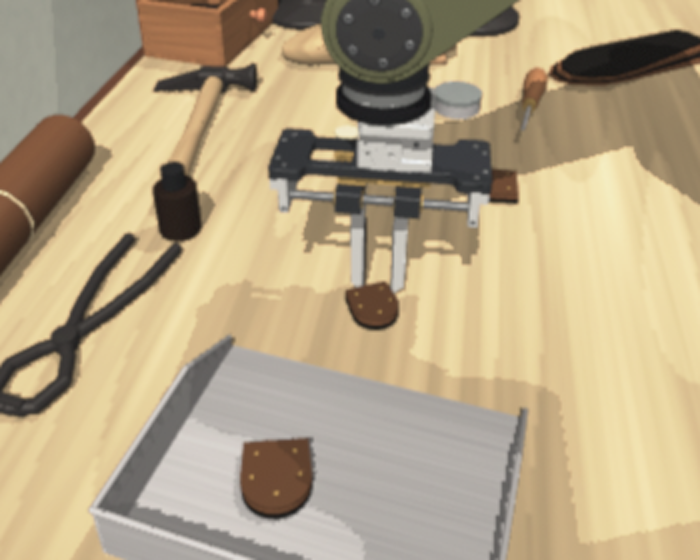

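>>> {"method": "jog_arm", "body": {"rows": [0,-0.015,0,0,0,0,0.75,0.008,-0.002,0,0,0,0,0.75,0,0.009,0,0,0,0,0.75,0,0.01,0,0,0,0,0.75,0,0.01,0,0,0,0,0.75,0,0.01,0,0,0,0,0.75,0,0.01,0,0,0,0,0.75,0,0.01,0,0,0,0,0.75]}}

```text
time_s: 9.23
ee_pos: [0.5437, 0.1025, 0.0066]
eef_rot: [-1.918, 1.571, 2.838]
force: [0.4, 0.0, 0.8]
grip_width: 0.0231
```

```bash
python3 -c "
from h import *
look('c4s',(150,120,500,400),2,'side')"
```

```text
t 9.23 tcp [0.5437 0.1025 0.0066] yaw 2.5 tilt [-0.  0. -1.] w 0.0231 F [0.4 0.  0.8]
```

View pics/c4s.png

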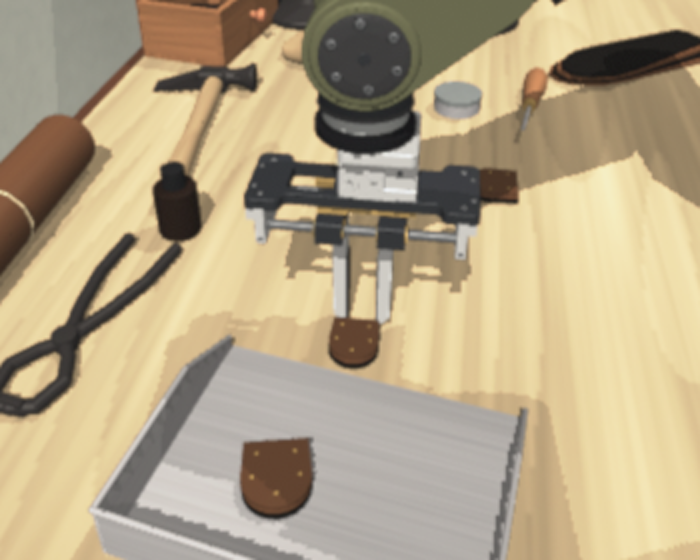

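>>> {"method": "jog_arm", "body": {"rows": [-0.001,0.0115,0,0,0,2,0.75,-0.0015,0.0115,0,0,0,2,0.75,-0.002,0.0115,0,0,0,2,0.75,-0.002,0.0115,0,0,0,2,0.75,-0.0025,0.0115,0,0,0,2,0.75,-0.0025,0.0115,0,0,0,0,0.75,-0.0025,0.0115,0,0,0,0,0.75,-0.0025,0.0115,0,0,0,0,0.75]}}

```text
time_s: 9.95
ee_pos: [0.527, 0.1942, 0.0066]
eef_rot: [-1.921, 1.571, 3.008]
force: [0.8, 0.0, -0.2]
grip_width: 0.0231
```

```bash
python3 -c "
from h import *
look('c5s',(150,120,500,400),2,'side')"
```

```text
t 9.95 tcp [0.527  0.1942 0.0066] yaw 12.4 tilt [-0.  0. -1.] w 0.0231 F [ 0.8  0.  -0.2]
```

View pics/c5s.png

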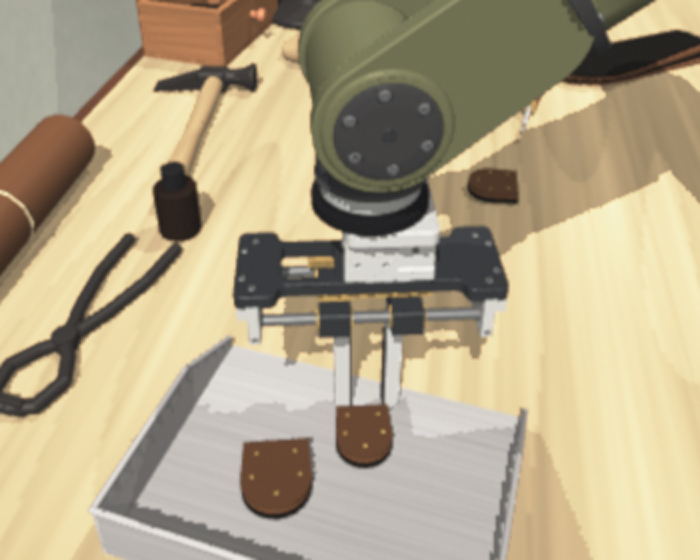

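>>> {"method": "jog_arm", "body": {"rows": [-0.001,0.011,0,0,0,0,0.75,-0.001,0.011,0,0,0,0,0.75,-0.001,0.011,0,0,0,0,0.75,0,0.008,0,0,0,0,0.75,0,-0.015,0,0,0,0,0.75,0,-0.015,0.02,0,0,0,0.75,-0.005,-0.03,0.03,0,0,-2,0.75,-0.005,-0.03,0.03,0,0,-2,0.75]}}

```text
time_s: 10.67
ee_pos: [0.5138, 0.1445, 0.0853]
eef_rot: [-1.487, 1.569, -2.911]
force: [0.3, -0.4, 0.2]
grip_width: 0.0234
```

```bash
python3 -c "
from h import *
look('c6s',(150,120,500,400),2,'side')
print(ray('side',[(150+494/2,120+190/2)],.013))"
```

```text
t 10.67 tcp [0.5138 0.1445 0.0853] yaw 8.4 tilt [-0.002 -0.    -1.   ] w 0.0234 F [ 0.3 -0.4  0.2]
[[ 0.43328546 -0.10142026  0.013     ]]
```

View pics/c6s.png

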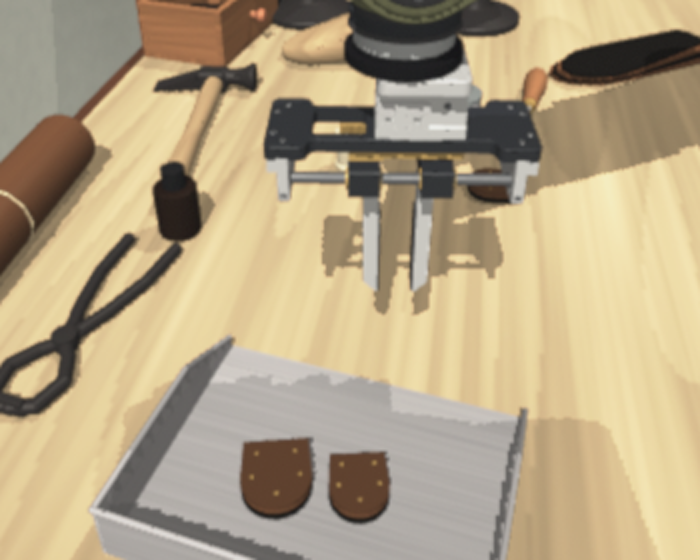

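>>> {"method": "jog_arm", "body": {"rows": [-0.008,-0.03,0,0,0,0,0.75,-0.0115,-0.04,0,0,0,-2,0.75,-0.0115,-0.04,0,0,0,-2,0.75,-0.0115,-0.04,0,0,0,-2,0.75,-0.0115,-0.04,0,0,0,-2,0.75,-0.0115,-0.04,0,0,0,-2,0.75,-0.0115,-0.04,0,0,0,-2,0.75,-0.0115,-0.04,0,0,0,-1,0.75]}}

```text
time_s: 11.38
ee_pos: [0.4251, -0.1666, 0.0854]
eef_rot: [1.156, 1.57, -0.497]
force: [0.2, -0.1, -0.3]
grip_width: 0.0234
```

>>> {"method": "jog_arm", "body": {"rows": [0,-0.012,0,0,0,0,0.75,0,0,-0.02,0,0,0,0.75,0,0,-0.02,0,0,0,0.75,0,0,-0.01,0,0,0,0.75,0,0,0,0,0,0,0.75]}}

```text
time_s: 11.8
ee_pos: [0.4252, -0.1759, 0.0334]
eef_rot: [-1.975, 1.567, 2.658]
force: [0.3, -0.1, -0.1]
grip_width: 0.0235
```

```bash
python3 -c "
from h import *
look('b1s',(150,120,500,400),2,'side')
p,d=look('b1t')"
```

```text
t 11.8 tcp [ 0.4252 -0.1759  0.0334] yaw -4.5 tilt [-0.003  0.002 -1.   ] w 0.0235 F [ 0.3 -0.1 -0.1]
t 11.85 tcp [ 0.4259 -0.1761  0.0347] yaw -4.5 tilt [-0.002  0.001 -1.   ] w 0.0233 F [-0.5 -0.4  0.5]
```

View pics/b1s.png

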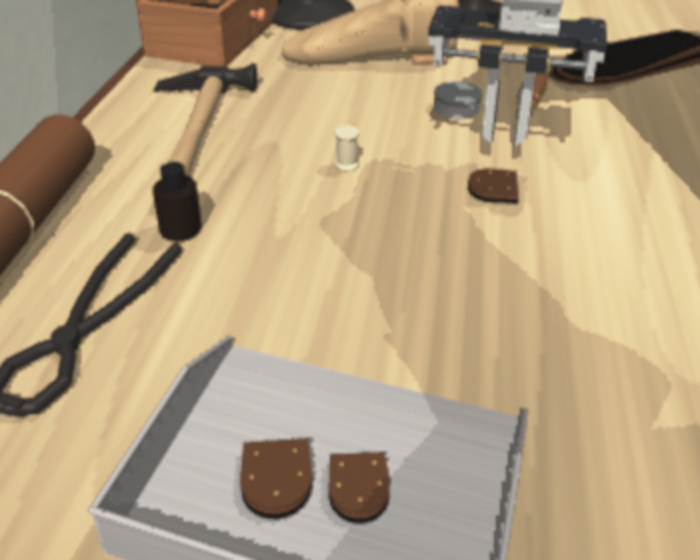

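>>> {"method": "jog_arm", "body": {"rows": [0,0,-0.014,0,0,0,0.75,0,0,-0.01,0,0,0,0.75,0,0,-0.003,0,0,0,0.75,0,0,0,0,0,0,0.75]}}

```text
time_s: 12.23
ee_pos: [0.426, -0.1763, 0.0079]
eef_rot: [-1.984, 1.57, 2.65]
force: [-0.1, -0.3, 0.0]
grip_width: 0.0236
```

>>> {"method": "jog_arm", "body": {"rows": [0.0008,0.01,-0.001,0,0,0,0.75,0.0008,0.01,0,0,0,0,0.75,0.0008,0.01,0,0,0,0,0.75,0.0008,0.01,0,0,0,0,0.75,0.0008,0.01,0,0,0,0,0.75,0.0008,0.01,0,0,0,0,0.75]}}

```text
time_s: 12.73
ee_pos: [0.4311, -0.1153, 0.0074]
eef_rot: [1.285, 1.57, -0.365]
force: [0.6, -0.0, 0.5]
grip_width: 0.0235
```

```bash
python3 -c "
from h import *
look('b2s',(150,120,500,400),2,'side')"
```

```text
t 12.73 tcp [ 0.4311 -0.1153  0.0074] yaw -4.5 tilt [ 0. -0. -1.] w 0.0235 F [ 0.6 -0.   0.5]
```

View pics/b2s.png

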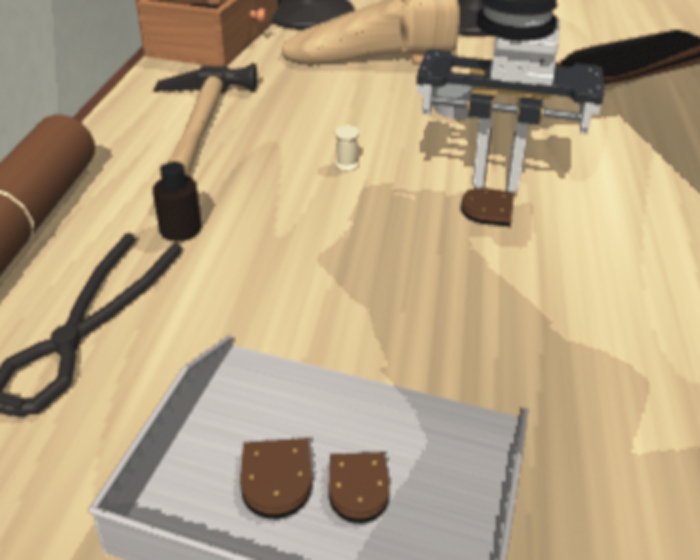

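>>> {"method": "jog_arm", "body": {"rows": [0,-0.012,0,0,0,0,0.75,0.007,-0.001,0,0,0,0,0.75,0.0006,0.008,0,0,0,0,0.75,0.0006,0.01,0,0,0,0,0.75,0.0006,0.012,0,0,0,0,0.75,0.0006,0.012,0,0,0,0,0.75,0.0006,0.012,0,0,0,0,0.75,0.0006,0.012,0,0,0,0,0.75]}}

```text
time_s: 13.45
ee_pos: [0.4413, -0.0619, 0.007]
eef_rot: [-1.884, 1.57, 2.749]
force: [0.3, 0.3, -0.2]
grip_width: 0.0236
```

>>> {"method": "jog_arm", "body": {"rows": [0.0006,0.012,0,0,0,0,0.75,0.0006,0.012,0,0,0,0,0.75,0.0006,0.012,0,0,0,0,0.75,0.0006,0.012,0,0,0,0,0.75]}}

```text
time_s: 13.78
ee_pos: [0.4435, -0.0138, 0.0071]
eef_rot: [-1.77, 1.57, 2.863]
force: [0.3, -0.6, -0.2]
grip_width: 0.0233
```

```bash
python3 -c "
from h import *
look('b3s',(150,120,500,400),2,'side')"
```

```text
t 13.78 tcp [ 0.4435 -0.0138  0.0071] yaw -4.5 tilt [-0.  0. -1.] w 0.0233 F [ 0.3 -0.6 -0.2]
```

View pics/b3s.png

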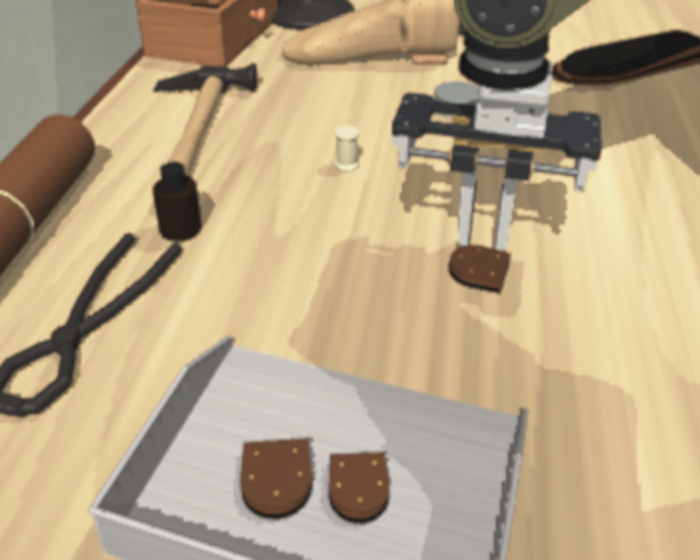

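>>> {"method": "jog_arm", "body": {"rows": [0.0008,0.012,0,0,0,0,0.75,0.0008,0.012,0,0,0,0,0.75,0.0008,0.012,0,0,0,0,0.75,0.0008,0.012,0,0,0,0,0.75,0.0008,0.012,0,0,0,0,0.75,0.0008,0.012,0,0,0,0,0.75,0.0008,0.012,0,0,0,0,0.75,0.0008,0.012,0,0,0,0,0.75]}}

```text
time_s: 14.5
ee_pos: [0.4499, 0.0815, 0.0071]
eef_rot: [-1.408, 1.57, -3.058]
force: [-0.0, -0.4, 0.2]
grip_width: 0.0235
```

```bash
python3 -c "
from h import *
look('b4s',(150,120,500,400),2,'side')"
```

```text
t 14.5 tcp [0.4499 0.0815 0.0071] yaw -4.5 tilt [-0. -0. -1.] w 0.0235 F [-0.  -0.4  0.2]
```

View pics/b4s.png

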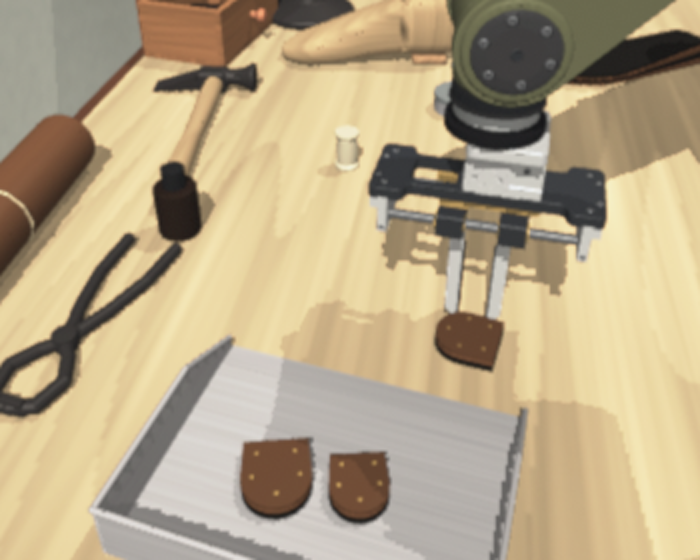

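>>> {"method": "jog_arm", "body": {"rows": [0.0008,0.012,0,0,0,0,0.75,0.0008,0.012,0,0,0,0,0.75,0.0008,0.012,0,0,0,0,0.75,0.0008,0.012,0,0,0,0,0.75,0.0008,0.012,0,0,0,0,0.75,0.0008,0.012,0,0,0,0,0.75,0.0008,0.012,0,0,0,0,0.75,0.0008,0.012,0,0,0,0,0.75]}}

```text
time_s: 15.22
ee_pos: [0.4567, 0.1776, 0.0072]
eef_rot: [0.909, 1.571, -0.741]
force: [-0.7, -0.7, -0.0]
grip_width: 0.0235
```

```bash
python3 -c "
from h import *
look('b5s',(150,120,500,400),2,'side')"
```

```text
t 15.22 tcp [0.4567 0.1776 0.0072] yaw -4.5 tilt [ 0. -0. -1.] w 0.0235 F [-0.7 -0.7 -0. ]
```

View pics/b5s.png

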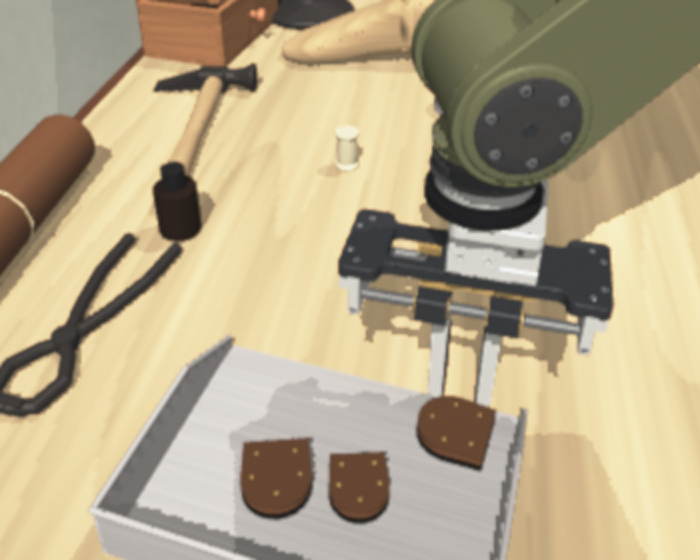

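>>> {"method": "jog_arm", "body": {"rows": [0.0012,0.011,0,0,0,0,0.75,0.0012,0.011,0,0,0,0,0.75,0.0012,0.011,0,0,0,0,0.75,0.0012,0.009,0,0,0,0,0.75,0,-0.015,0,0,0,0,0.75,0,-0.015,0.02,0,0,0,0.75,0,-0.03,0.04,0,0,0,0.75,0,-0.04,0.04,0,0,0,0.75]}}

```text
time_s: 15.93
ee_pos: [0.4612, 0.1341, 0.0909]
eef_rot: [-1.374, 1.57, -3.022]
force: [0.8, 0.5, -0.3]
grip_width: 0.0234
```

>>> {"method": "jog_arm", "body": {"rows": [0,-0.04,0.04,0,0,0,0.75,-0.01,-0.04,0.03,0,0,0,0.75,-0.01,-0.04,0,0,0,0,0.75,0,-0.02,0,0,0,0,0.75,0,0,0,0,0,0,0.75]}}

```text
time_s: 16.35
ee_pos: [0.4435, 0.0092, 0.1446]
eef_rot: [1.332, 1.569, -0.321]
force: [0.2, 0.8, -0.1]
grip_width: 0.0234
```

```bash
python3 -c "
from h import *
look('f1s',(150,120,500,400),2,'side')
p,d=look('f1t')
q=np.load('top0.npz')['p']
hs=cv2.cvtColor(p,cv2.COLOR_RGB2HSV)
for z in (.015,):
  m=((hs[...,1]>110)&(hs[...,2]<150)).astype(np.uint8)
  m[:168]=0;m[262:]=0;m[:,:160]=0;m[:,228:]=0
  n,l,s,c=cv2.connectedComponentsWithStats(m)
  u=np.array([.146,.989]);v=np.array([-.989,.146])
  for i in range(1,n):
    if s[i,4]>80:
      w=ray('top',c[i],z)[0,:2]; r=w-np.array([.539,.253]); print(s[i],np.round(w,3),'pan',np.round([r@u,r@v],3))
"
```

```text
t 16.35 tcp [0.4435 0.0092 0.1446] yaw -4.7 tilt [ 0.001 -0.    -1.   ] w 0.0234 F [ 0.2  0.8 -0.1]
t 16.4 tcp [0.4436 0.0108 0.1443] yaw -4.7 tilt [ 0.001 -0.    -1.   ] w 0.0233 F [-0.3 -0.4 -0.5]
[174 192  21  18 297] [0.576 0.267] pan [ 0.02  -0.035]
[176 215  17  15 209] [0.519 0.265] pan [0.009 0.022]
[180 234  19  20 298] [0.461 0.252] pan [-0.013  0.077]
[218 246  10  16 113] [0.434 0.16 ] pan [-0.107  0.09 ]
```

View pics/f1s.png

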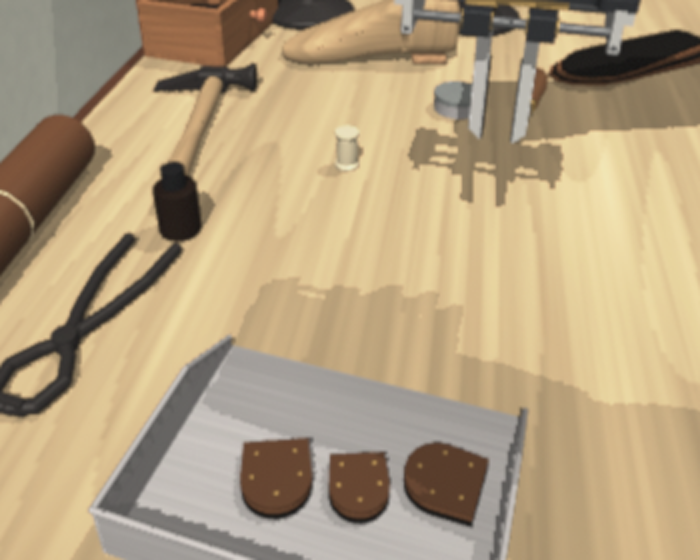

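View pics/f1t.png

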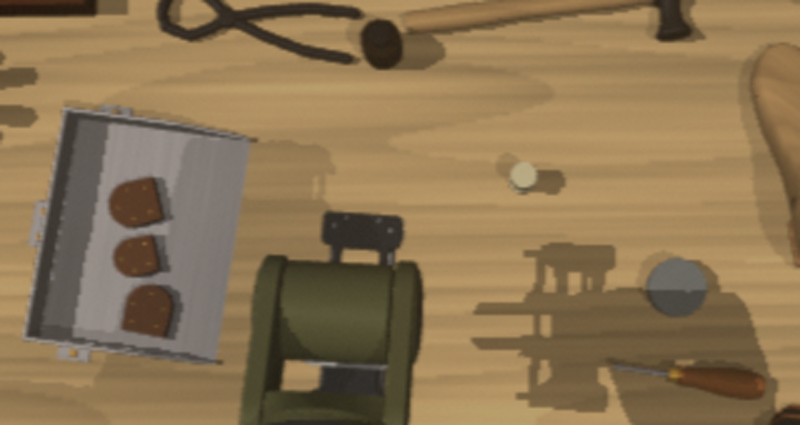

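All three lie well inside the pan, at pan x of +20, +9 and −13 mm. The bobbin, tin, awl, bottle, pincers, hammer and last appear at the same pixels as in the first picture.

```bash
python3 -c "
from station import ctrl
print(ctrl.hand_in())"
```

```text
the job is handed in; nothing more can be done
None
```

All three heel lifts are in the scrap pan. I pushed each one along the bench with the part-closed fingertips, about 7 mm above the bench, over the bevelled lip and in. None was gripped or lifted, and I handed the job in at about 16.4 s of the 67 s allowed.

| Heel lift | Pan x (mm) | Pan y (mm) |
|---|---|---|
| A | +20 | −35 |
| C (the smaller one) | +9 | +22 |
| B | −13 | +77 |

- **Position:** these values come from the last top picture. All are inside the limits of −58 to +88 mm in x and ±120 mm in y, and the heels look flat and clear of the walls.
- **Bystanders:** all of them looked upright and unmoved when I compared the last pictures with the first by eye.
- **Arm:** the force readings between moves stayed at noise level, up to about 4 N. At the end the arm stood clear of everything.
- **Not checked:** I did not measure the heel speeds. Contact force on the heels was only seen through the wrist readings. No check failed, but heels C and B each drifted off-centre once and I moved the fingers across to correct them.

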